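# Lay the compression fitting between the shower arm and the fill valve

## Task

Set out the parts for the repair in a tidy row: take the green compression fitting out of the orange tote, reaching in at a slant under its carrying bar, and lay it gently on the tiles midway between the chrome shower arm and the white fill valve, parallel to them and with its middle level with theirs. Leave the shower arm, the fill valve and everything else where they are, and let go of the fitting.

Things in the scene. Friction and masses are not known exactly. Their poses are not given: they have to be found in the camera images.
- fitting: Green plastic compression coupling, octagonal, lying on its side in the tote: 124 mm long, 46 mm across flats at the two end nuts (each 34 mm long), 40 mm across flats along its 56 mm middle; about 0.2 kg. Origin on its axis at mid length (23 mm above what it lies on), x along its axis; the ends are alike.
- tote: Fixed orange tote, outside 280 (x) by 300 (y) mm, walls 5 mm thick, 40 mm high, floor 5 mm thick. A black round carrying bar, 32 mm thick, runs along y over its middle (x = 0), its axis 155 mm above the tiles, on uprights at y = +-148 mm. The fitting lies under the bar, roughly along tote x. Origin: centre of the underside, on the tiles; x points away from the robot.
- fill_valve: White toilet fill valve lying on its side on the tiles: 200 mm long, 60 mm wide and high, grey square nut, red end cap; x along its length toward the red cap. Origin on its axis at mid length, 30 mm above the tiles.
- shower_arm: Chrome bent tube lying flat on the tiles on either side of the fill valve, nearly parallel to it, about 220 mm between origins. 22 mm thick, about 200 mm long, straight along x from -98 to +60 mm, then bent so that the +x end lies 28 mm toward +y. Origin on the straight part's axis, at the middle of the overall length, 11 mm above the tiles.
- pliers: Bystander: slip-joint pliers with blue grips, 180 mm long, 54 mm wide, 14 mm high, lying in the tote on the left of the fitting. Origin near their middle, x toward the jaws.
- bottle: Bystander: yellow bottle, 44 mm wide, 110 mm high, upright between tote and shower arm or valve. Origin at the centre of its base.
- jar: Bystander: grey jar with blue cap, 72 mm wide, 90 mm high, at the far side. Origin at the centre of its base.
- wrench: Bystander: steel wrench, 180 mm long, lying flat at the right. Origin under its middle.
- tape: Bystander: white tape roll, 90 mm wide, 20 mm high, lying flat at the near right. Origin at the centre of its underside.
- cup: Bystander: white cup, 80 mm wide, 70 mm high, at the far right. Origin at the centre of its base.
There are look-alikes about, which are no part of the job. What is shaped like the fitting but black or red is not meant.

How it is judged:
At the end, for the whole second after the job is handed in: Fitting at rest flat on the tiles, origin at most 130 mm (from above) from both the shower arm's and the fill valve's, at most 30 mm along the valve from its middle, axis within 0.22 rad of both their x axes; arm and valve within 20 mm of their start (horizontal distance between fitting and fill_valve below 0.13 m and horizontal distance between fitting and shower_arm below 0.13 m and x of fitting in the frame of fill_valve between -0.03 and 0.03 m and angle between the x axis of fitting and the x axis of fill_valve, either way round below 0.22 rad and angle between the x axis of fitting and the x axis of shower_arm, either way round below 0.22 rad and height (world z) of fitting below 0.027 m and angle between fitting's own x axis and vertical between 1.5 and 1.64 rad and linear speed of fitting below 0.02 m/s and angular speed of fitting below 0.2 rad/s and distance of each of fill_valve, shower_arm from where it was at the start of the episode below 0.02 m); the robot touches nothing.
It fails at once if the fitting is dropped or flung onto the tiles (faster than 0.7 m/s close above them, outside the tote) (horizontal distance between fitting and tote above 0.22 m and height (world z) of fitting below 0.05 m and linear speed of fitting above 0.7 m/s).
It fails at once if the shower arm or the fill valve is shifted by more than 20 mm (distance of any of fill_valve, shower_arm from where it was at the start of the episode above 0.02 m).
It fails at once if a bystander is shifted by more than 20 mm (distance of any of pliers, bottle, jar, wrench, tape, cup from where it was at the start of the episode above 0.02 m).
It also fails if it takes over 45 s, if anything falls off the work surface, if the arm or the gripper's body presses on something with over 40 N, if the wrist force passes 120 N, or if a joint passes its speed limit or range.

## Robot

A 6-joint arm with a two-finger parallel gripper is mounted at the origin on the work surface. World frame = base frame: x ahead of the robot, y to its left, z up, the work surface at z = 0. Lengths are in m, angles in rad, forces in N, time in s.
With the tool pointing down it reaches from about 0.375 to 0.825 m from the base axis. Payload 5.5 kg.
Tool frame: the origin (TCP) lies midway between the tips of the shut fingers; the grasp point (between the pads) lies 19 mm behind it; z points along the fingers, y is the line along which they close (so a half turn about z gives the same grasp; the last joint's range is limited). The gripper opens to 85 mm and grips with 20 to 120 N. Pads are 22 mm wide; open, the fingers measure 114 mm over their backs; the gripper's body (76 mm by 85 mm) begins 54 mm behind the grasp point. The pads swing forward as they close: fully open they stand 13 mm farther back than shut.
Start: joints at [1.254, 0.314, -0.047, 1.21, 0, 1.571], TCP at [0.187, 0.57, 0.231] pointing down, gripper open.
Joint ranges: [-2.67, 2.67], [-0.69, 1.73], [-1.03, 1.25], [-2.08, 2.16], [-1.42, 1.45], [-3.14, 3.14]. Speed limits (rad/s): [2.39, 2.39, 3.01, 3.14, 3.14, 3.14].

## Interface

Orientations are given as [roll, pitch, yaw] about the fixed x, y, z axes, in that order (R = Rz(yaw) Ry(pitch) Rx(roll)).
In Python, from cell import arm, eyes, workorder gives the robot as it stands.
- The arm moves only by the shell command python3 -m creep 'ROWS' [FORCE]. ROWS is text: rows parted by semicolons, each of 7 numbers parted by spaces: the shift along the tool's x, y, z in mm, then the turn, a rotation vector about the tool's x, y, z in rad, then the opening, from 0 (shut) to 1 (fully open). A call has 1 to 5 rows; each row is the pose to reach, as a shift and turn from the pose commanded when the call began, along the tool's axes at that moment; what a row does not reach only later rows make up. A row lasts 1/10 s, in which the tool goes at most 50 mm and 8.59 degrees, less where a joint would pass 70% of its speed; a pose out of reach is approached as far as the arm can. A call with a gripper value outside its range is refused whole. The fingers move at their own pace and stop on an object; FORCE is the grip in N (left out, the last holds). Time passes only in rows, so rows that repeat a pose let the fingers close. It gives the time, the measured TCP pose, the force, the opening and the grip force at its end, in the units of the state.
- arm.observe(): the state, without advancing time (a new reading comes with each control period).
- eyes.snapshot(name): name is "side" or "top"; returns a dict with "pixels" (420x560x3 uint8, red, green, blue), "depth" (420x560 float32, m along the optical axis (not along the pixel's ray), 0 where there is no reading), "fx", "fy", "cx", "cy" (pixels), "distortion" ([k1, k2, p1, p2, k3] as OpenCV has them; the pictures are not rectified), "extrinsics" (4x4, takes a point from camera to world coordinates). Camera axes: x right, y up, looking along -z (the intrinsics and any distortion apply to the point x, -y, -z); pixel columns grow to the right and rows downward; lengths in m; the calibration is good to about 2 mm. A picture is of the moment at which its call begins.
- workorder.finish_job(): hands the job in; it is judged then, once.
The state is a dict: "clock": time; "q": joint angles; "dq": joint speeds; "joint_torque": joint torques, N m; "eef_pos": TCP position; "eef_rot": TCP orientation; "contact_force": force on the tool from outside, world axes, zero at the start; "moment": the same for the moment, N m; "width": opening from 0.0 (shut) to 1.0 (fully open); "gripper_force": force on a finger pad.
Only numpy, scipy, OpenCV 4.12 (cv2) and the standard library are available. Lean on these libraries where they do the work, as an engineer would, in place of code of your own. Each camera call takes 0.05 s, during which the arm holds its last target. There are 200 camera calls.

## Working session

There is one attempt and no reset: what is moved stays moved. The work goes in short steps, Python scripts to look and compute and a shell command to move; the robot and the scene stay as the last step left them, time stands still between calls to the robot, and variables do not carry over. Pictures are saved under pics/ and viewed, at most 10 in all, crops included, and the job is handed in when it is done.

```bash
mkdir -p pics; ls
cat > h.py <<'E'
import numpy as np, cv2
from cell import arm, eyes, workorder
def K(s): return np.array([[s['fx'],0,s['cx']],[0,s['fy'],s['cy']],[0,0,1.]]), np.array(s['distortion'],float)
def ray(s,uv):
    k,d=K(s); p=cv2.undistortPoints(np.array(uv,float).reshape(-1,1,2),k,d).reshape(-1,2)
    c=np.c_[p[:,0],-p[:,1],-np.ones(len(p))]; E=np.array(s['extrinsics']); return E[:3,3], c@E[:3,:3].T
def onz(s,uv,z):
    o,r=ray(s,uv); return o+r*((z-o[2])/r[:,2])[:,None]
def bydepth(s,uv):
    o,r=ray(s,uv); uv=np.array(uv,int).reshape(-1,2); return o+r*s['depth'][uv[:,1],uv[:,0]][:,None]
def save(s,n): cv2.imwrite('pics/'+n,cv2.cvtColor(s['pixels'],cv2.COLOR_RGB2BGR))
E
python3 - <<'E'
from h import *
import pickle
for n in('top','side'):
    s=eyes.snapshot(n); save(s,n+'0.png'); pickle.dump(s,open(n+'.pkl','wb')); print(n,s['fx'],s['distortion'],np.round(s['extrinsics'],3).tolist())
print(arm.observe())
E
```

```text
pics
top 518.4269778944382 [0.0531566 0.        0.        0.        0.       ] [[0.009, 0.984, -0.179, 0.237], [-1.0, 0.009, 0.002, 0.003], [0.003, 0.179, 0.984, 1.64], [0.0, 0.0, 0.0, 1.0]]
side 465.1062671763434 [-0.08530953  0.          0.          0.          0.        ] [[0.683, 0.432, -0.59, -0.252], [-0.731, 0.386, -0.564, -0.77], [-0.016, 0.815, 0.579, 0.828], [0.0, 0.0, 0.0, 1.0]]
{'clock': 0.1, 'q': array([ 1.25400752e+00,  3.14149652e-01, -4.79607226e-02,  1.21022970e+00,
        2.98826665e-06,  1.57080502e+00]), 'dq': array([-0.00060151, -0.00275605,  0.00266753, -0.00043656,  0.00021766,
       -0.00288416]), 'joint_torque': array([-8.86487010e-05, -5.40767276e+01,  3.40540266e+01,  1.12460632e-02,
        2.75238665e-05,  2.35916865e-06]), 'eef_pos': array([0.18674578, 0.56964647, 0.23053224]), 'eef_rot': array([-3.14004891e+00, -2.97484168e-06,  2.82479515e+00]), 'contact_force': array([ 0.24145827, -0.02448814, -0.68644632]), 'moment': array([ 0.03783363, -0.00508187, -0.01938239]), 'gripper_force': 0.0, 'width': 0.9991118148316427}
```

View pics/top0.png

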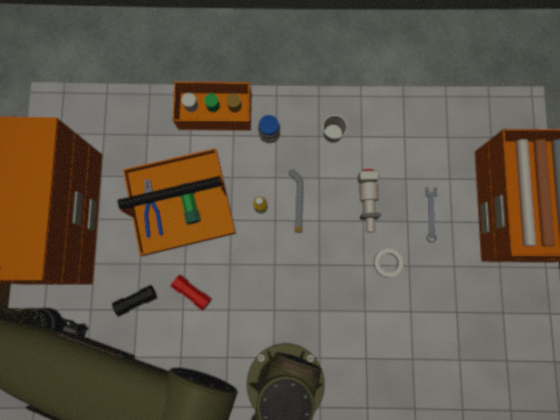

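View pics/side0.png

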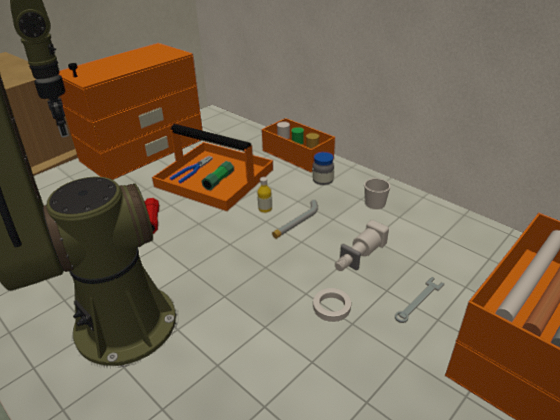

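Candidates for the fitting: the green octagonal piece in the tote (top 190,206; side 218,175), the black look-alike (134,300), the red look-alike (191,291), and the green-capped round item in the far box (211,102). By the description I choose the one in the tote at (190,206), and I'll check it in a close crop.

Run:
```python
from h import *
import pickle
t=pickle.load(open('top.pkl','rb'));s=pickle.load(open('side.pkl','rb'))
a=cv2.resize(t['pixels'][140:265,110:250],None,fx=3.5,fy=3.5,interpolation=2);b=cv2.resize(s['pixels'][115:215,145:280],None,fx=2.2,fy=2.2,interpolation=2)
W=max(a.shape[0],b.shape[0]);im=np.zeros((W,a.shape[1]+b.shape[1],3),np.uint8);im[:a.shape[0],:a.shape[1]]=a;im[:b.shape[0],a.shape[1]:]=b
cv2.imwrite('pics/crop1.png',im[:,:,::-1])
def mask(s,f):
    h=cv2.cvtColor(s['pixels'],cv2.COLOR_RGB2HSV).astype(int); return f(h[...,0],h[...,1],h[...,2]).astype(np.uint8)
def comps(m,mn=15):
    n,l,st,c=cv2.connectedComponentsWithStats(m); return [(i,st[i].tolist(),c[i]) for i in range(1,n) if st[i,4]>=mn],l
for nm,c in(('top',t),('side',s)):
    C,l=comps(mask(c,lambda h,S,v:(h>45)&(h<85)&(S>110)&(v>30)))
    for i,st,ce in C:
        ys,xs=np.where(l==i); P=bydepth(c,np.c_[xs,ys]); print(nm,st,np.round(ce),'med',np.round(np.median(P,0),3),'top z',np.round(np.percentile(P[:,2],[5,50,95]),3))
        if nm=='side' or 1:
            Q=P[P[:,2]>0.03]; 
            if len(Q)>10:
                q=Q[:,:2];r=cv2.minAreaRect((q*1000).astype(np.float32));print('   rect mm',np.round(r[0]),np.round(r[1]),r[2])
# tote: orange in top near
C,l=comps(mask(t,lambda h,S,v:(h>3)&(h<20)&(S>150)&(v>60)),500)
for i,st,ce in C: print('orange',st,ce)
# bar points: dark with z>0.14
uu,vv=np.meshgrid(np.arange(110,235),np.arange(165,220));P=bydepth(t,np.c_[uu.ravel(),vv.ravel()])
Q=P[(P[:,2]>.15)&(P[:,2]<.19)];r=cv2.minAreaRect((Q[:,:2]*1000).astype(np.float32));print('bar',r,Q[:,2].max(),np.round(cv2.boxPoints(r)))
# objects on tiles by height (top)
for nm,(x0,x1,y0,y1) in dict(arm=(282,312,160,240),valve=(352,388,160,240),bottle=(245,275,190,216)).items():
    uu,vv=np.meshgrid(np.arange(x0,x1),np.arange(y0,y1));P=bydepth(t,np.c_[uu.ravel(),vv.ravel()]);k=P[:,2]>.009
    Q=P[k];r=cv2.minAreaRect((Q[:,:2]*1000).astype(np.float32));print(nm,len(Q),np.round(cv2.boxPoints(r)).tolist(),r[2],np.round(Q.mean(0),3),Q[:,2].max())
```

```text
top [205, 93, 14, 18, 179] [211. 102.] med [0.853 0.237 0.098] top z [0.068 0.098 0.106]
   rect mm [560. 116.] [683.  38.] 22.43380355834961
top [181, 193, 17, 30, 302] [189. 206.] med [0.529 0.301 0.047] top z [0.037 0.047 0.056]
   rect mm [389. 180.] [462.  67.] 41.17884826660156
side [292, 128, 12, 16, 157] [297. 135.] med [0.85  0.226 0.088] top z [0.061 0.088 0.099]
   rect mm [887. 258.] [125.  39.] 41.48646545410156
side [203, 162, 30, 27, 297] [219. 173.] med [0.544 0.293 0.043] top z [0.027 0.043 0.05 ]
   rect mm [ 143. -198.] [1387.   98.] 51.372344970703125
orange [173, 82, 78, 48, 2125] [214.22117647 106.60329412]
orange [0, 117, 59, 167, 8560] [ 25.60478972 195.35058411]
orange [476, 129, 84, 132, 7027] [517.2831934  197.94208055]
orange [124, 149, 99, 48, 2577] [173.24447031 171.9064804 ]
orange [133, 186, 102, 69, 3977] [184.14231833 221.27281871]
bar ((548.40234375, 339.2391662597656), (37.35430145263672, 299.1113586425781), 14.192522048950195) 0.17928254359876195 [[494. 480.]
 [567. 190.]
 [603. 199.]
 [530. 489.]]
arm 465 [[237.0, 12.0], [237.0, -80.0], [688.0, -80.0], [688.0, 12.0]] 0.011260990053415298 [ 0.553 -0.039  0.037] 1.640087417213377
valve 997 [[158.0, -151.0], [648.0, -402.0], [726.0, -248.0], [237.0, 3.0]] 62.874290466308594 [ 0.562 -0.258  0.059] 1.640087417213377
bottle 200 [[237.0, 3.0], [268.0, -73.0], [573.0, 54.0], [541.0, 130.0]] 22.568763732910156 [0.529 0.079 0.081] 1.640087417213377
```

View pics/crop1.png

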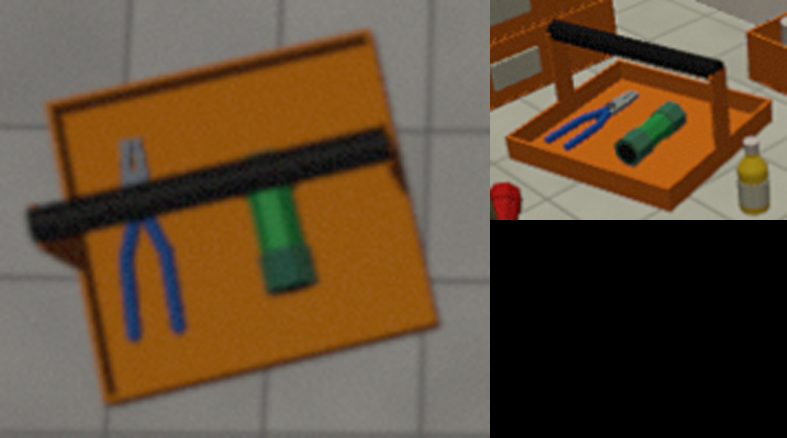

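The crop confirms it: the green coupling with dark-green end nuts lies under the bar, pliers to its left. Now precise measurements, with a wider green mask and depth gaps removed.

```bash
cat > m.py <<'E'
from h import *
def hsv(s): 
    h=cv2.cvtColor(s['pixels'],cv2.COLOR_RGB2HSV).astype(int); return h[...,0],h[...,1],h[...,2]
def cloud(s,m):
    ys,xs=np.where(m&(s['depth']>0.1)); return bydepth(s,np.c_[xs,ys]),np.c_[xs,ys]
def rect(P):
    (c,wh,a)=cv2.minAreaRect((P[:,:2]*1000).astype(np.float32)); 
    if wh[0]<wh[1]: a+=90
    return np.round(c,1),np.round(sorted(wh),1),round((a+90)%180-90,1)
def green(s,box):
    h,S,v=hsv(s); m=(h>45)&(h<95)&(S>70)&(v>20); b=np.zeros_like(m); x0,x1,y0,y1=box; b[y0:y1,x0:x1]=1; return cv2.morphologyEx((m&b).astype(np.uint8),cv2.MORPH_OPEN,np.ones((2,2)))>0
E
python3 - <<'E'
from m import *
import pickle
t=pickle.load(open('top.pkl','rb'));s=pickle.load(open('side.pkl','rb'))
for n,c,b in(('top',t,(170,215,185,235)),('side',s,(190,245,150,200))):
    m=green(c,b);P,uv=cloud(c,m);k=P[:,2]>.012;P=P[k];print(n,m.sum(),rect(P),'z',np.percentile(P[:,2],[2,50,98]).round(3))
    uvc=uv.astype(np.float32); print('pix rect',cv2.minAreaRect(uvc))
    for z in(.028,): 
        R=onz(c,uv,z);print(' at z',rect(R),R.mean(0).round(3))
H,W=t['depth'].shape
uu,vv=np.meshgrid(np.arange(W),np.arange(H))
for nm,(x0,x1,y0,y1),z in (('arm',(282,312,160,240),.008),('valve',(352,388,160,240),.012),('bottle',(245,275,185,216),.02)):
    P,uv=cloud(t,(uu>x0)&(uu<x1)&(vv>y0)&(vv<y1)); P=P[(P[:,2]>z)&(P[:,2]<.2)]
    print(nm,len(P),rect(P),P[:,2].max().round(3)); 
    if nm=='arm':
        Q=P[P[:,0]<.60];l=cv2.fitLine(Q[:,:2].astype(np.float32),2,0,.01,.01).ravel();print(' line',l,np.degrees(np.arctan2(l[1],l[0])),'x',P[:,0].min(),P[:,0].max(),P[P[:,0]>.65].mean(0))
    if nm=='valve':
        v=P[P[:,2]>.02];l=cv2.fitLine(v[:,:2].astype(np.float32),2,0,.01,.01).ravel();print(' line',l,np.degrees(np.arctan2(l[1],l[0])))
P,uv=cloud(t,(uu>120)&(uu<240)&(vv>140)&(vv<260));Q=P[(P[:,2]>.03)&(P[:,2]<.05)];print('rim',rect(Q))
Q=P[(P[:,2]>.145)&(P[:,2]<.2)];print('bar',rect(Q),Q[:,2].max())
E
```

```text
top 356 (array([525.9, 300.5]), array([38.7, 93.7]), 16.5) z [0.025 0.046 0.056]
pix rect ((190.78846740722656, 207.9423065185547), (29.613536834716797, 12.943665504455566), 78.69007110595703)
 at z (array([526.4, 301.6]), array([40. , 96.4]), 15.9) [0.525 0.301 0.028]
side 343 (array([545. , 293.7]), array([ 42.3, 126.8]), 7.9) z [0.018 0.039 0.051]
pix rect ((218.81146240234375, 175.5737762451172), (12.163503646850586, 33.801734924316406), 50.194427490234375)
 at z (array([545.1, 300.8]), array([ 56.9, 170.6]), 14.9) [0.55  0.301 0.028]
arm 480 (array([560.7, -36.9]), array([ 90.2, 256.1]), 1.4) 0.033
 line [ 0.9998994  -0.01418509  0.5250836  -0.04106554] -0.8127732 x 0.4335109063893845 0.6876281647990563 [ 0.65948773 -0.02035325  0.01617341]
valve 962 (array([ 555.7, -268.5]), array([ 74.2, 199.1]), 1.9) 0.072
 line [ 0.9993334   0.03650699  0.56430715 -0.25935555] 2.0921614
bottle 186 (array([535.7,  80.7]), array([41.2, 42.7]), 47.6) 0.116
rim (array([550.5, 340.6]), array([284. , 299.8]), -75.7)
bar (array([548.5, 337.8]), array([ 36.7, 296.4]), -75.5) 0.17928254359876195
```

```bash
cat >> m.py <<'E'
from scipy.spatial.transform import Rotation as R
def tool(yaw,tilt):
    c,s=np.cos(yaw),np.sin(yaw); z=np.array([np.sin(tilt)*c,np.sin(tilt)*s,-np.cos(tilt)]); y=np.array([-s,c,0]); return np.c_[np.cross(y,z),y,z]
def rel(p,M):
    o=arm.observe(); C=R.from_euler('xyz',o['eef_rot']).as_matrix()
    d=C.T@(np.array(p)-o['eef_pos'])*1000; w=R.from_matrix(C.T@M).as_rotvec(); print('shift',d.round(1),'turn',w.round(3),'| at',o['eef_pos'].round(4),o['eef_rot'].round(3))
E
python3 - <<'E'
from m import *
import pickle
t=pickle.load(open('top.pkl','rb'))
s=pickle.load(open('side.pkl','rb'))
print('arm tail, straight end, tip',onz(t,[(299,231),(299,186),(293,170)],.011).round(3).tolist())
print('valve ends',onz(t,[(370.5,231),(368.5,170)],.03).round(3).tolist())
print('side arm tail/tip',onz(s,[(276,235),(315,204)],.011).round(3).tolist(),'valve',onz(s,[(341,266),(384,232)],.03).round(3).tolist())
yaw=np.radians(15.5);M=tool(yaw,np.pi/6)
ax=np.array([np.cos(yaw),np.sin(yaw),0])
g=np.array([.541,.302,.031])-.012*ax; tcp=g+.022*M[:,2]
print('tcp grasp',tcp)
rel(tcp-.2*M[:,2],M)
E
```

```text
arm tail, straight end, tip [[0.458, -0.042, 0.011], [0.604, -0.041, 0.011], [0.657, -0.021, 0.011]]
valve ends [[0.458, -0.265, 0.03], [0.655, -0.262, 0.03]]
side arm tail/tip [[0.461, -0.044, 0.011], [0.65, -0.027, 0.011]] valve [[0.465, -0.269, 0.03], [0.653, -0.273, 0.03]]
tcp grasp [0.54003637 0.30173276 0.01194744]
shift [-335.9 -199.9   45.7] turn [-0.155 -0.509 -0.573] | at [0.1867 0.5696 0.2305] [-3.14  -0.     2.825]
```

```bash
python3 -m creep '-336 -200 0 -0.155 -0.509 -0.573 0.85; -336 -200 0 -0.155 -0.509 -0.573 0.85; -336 -200 0 -0.155 -0.509 -0.573 0.85; -336 -200 0 -0.155 -0.509 -0.573 0.85; -336 -200 0 -0.155 -0.509 -0.573 0.85'
python3 - <<'E'
from m import *
M=tool(np.radians(15.5),np.pi/6); rel(np.array([.540,.3017,.012])-.2*M[:,2],M)
E
```

```text
clock: 0.6
eef_pos: [0.352, 0.3806, 0.2313]
eef_rot: [3.136, 0.508, -2.892]
contact_force: [0.8, -0.6, -0.1]
width: 0.854
gripper_force: 0.0
shift [ -32.4 -125.3   70.2] turn [-0.005 -0.016 -0.018] | at [0.352  0.3806 0.2313] [ 3.136  0.508 -2.892]
```

```bash
python3 -m creep '-32 -125 70 -0.005 -0.016 -0.018 0.85; -32 -125 70 -0.005 -0.016 -0.018 0.85; -32 -125 70 -0.005 -0.016 -0.018 0.85; -32 -125 70 -0.005 -0.016 -0.018 0.85; -32 -125 70 -0.005 -0.016 -0.018 0.85'
python3 - <<'E'
from m import *
M=tool(np.radians(15.5),np.pi/6); rel(np.array([.540,.3017,.012])-.2*M[:,2],M)
for n in('top','side'):
    s=eyes.snapshot(n)
    save(s,n+'1.png')
    m=green(s,(165,255,145,235));P,uv=cloud(s,m);P=P[(P[:,2]>.012)&(P[:,2]<.06)];print(n,m.sum(),rect(P))
a=cv2.imread('pics/side1.png')[70:270,90:330];b=cv2.imread('pics/top1.png')[130:330,90:250];cv2.imwrite('pics/c2.png',cv2.resize(np.hstack([a,b]),None,fx=2,fy=2))
E
```

```text
clock: 1.1
eef_pos: [0.4417, 0.2741, 0.1838]
eef_rot: [3.139, 0.518, -2.882]
contact_force: [-0.1, -0.0, -1.2]
width: 0.848
gripper_force: 0.0
shift [-2.5  0.3 -0.2] turn [-0.002 -0.005 -0.009] | at [0.4417 0.2741 0.1838] [ 3.139  0.518 -2.882]
top 357 (array([525.8, 298.8]), array([37.7, 91.9]), 14.6)
side 334 (array([545.8, 294.6]), array([ 32.9, 123.7]), 13.9)
```

View pics/c2.png

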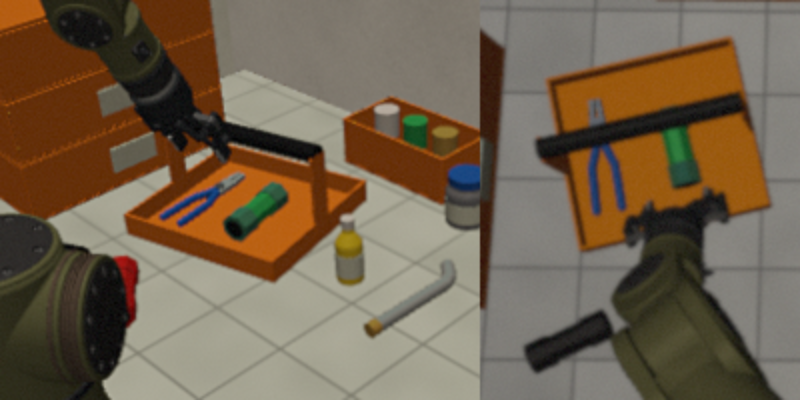

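The gripper hovers slanted on the near side of the tote (side crop about (210,135)), in line with the untouched fitting (side crop about (257,210)). Going in along the tool axis.

```bash
python3 -m creep '-2 0 40 0 -0.005 -0.009 0.85; -2 0 80 0 -0.005 -0.009 0.85; -2 0 120 0 -0.005 -0.009 0.85; -2 0 150 0 -0.005 -0.009 0.85; -2 0 160 0 -0.005 -0.009 0.85'
python3 - <<'E'
from m import *
M=tool(np.radians(15.2),np.pi/6); rel(np.array([.540,.3017,.012]),M)
E
```

```text
clock: 1.7
eef_pos: [0.5187, 0.299, 0.044]
eef_rot: [-3.138, 0.522, -2.864]
contact_force: [-0.3, -0.0, 0.2]
width: 0.848
gripper_force: 0.0
shift [-2.4 -3.1 38.3] turn [ 0.003 -0.002  0.01 ] | at [0.5187 0.299  0.044 ] [-3.138  0.522 -2.864]
```

```bash
python3 -m creep '-1 -3 15 0 0 0.01 0.85; -2 -3 28 0 0 0.01 0.85; -2 -3 38 0 0 0.01 0.85; -2 -3 38 0 0 0.01 0.85'
python3 - <<'E'
from m import *
M=tool(np.radians(15.2),np.pi/6); rel(np.array([.540,.3017,.012]),M)
s=eyes.snapshot('side');save(s,'s3.png');cv2.imwrite('pics/c3.png',cv2.resize(cv2.imread('pics/s3.png')[100:230,130:300],None,fx=4,fy=4))
E
```

```text
clock: 2.1
eef_pos: [0.5404, 0.3012, 0.0145]
eef_rot: [3.138, 0.524, -2.878]
contact_force: [0.5, -0.0, 0.1]
width: 0.848
gripper_force: 0.0
shift [1.5 0.6 2.1] turn [ 0.003  0.001 -0.001] | at [0.5404 0.3012 0.0145] [ 3.138  0.524 -2.878]
```

View pics/c3.png

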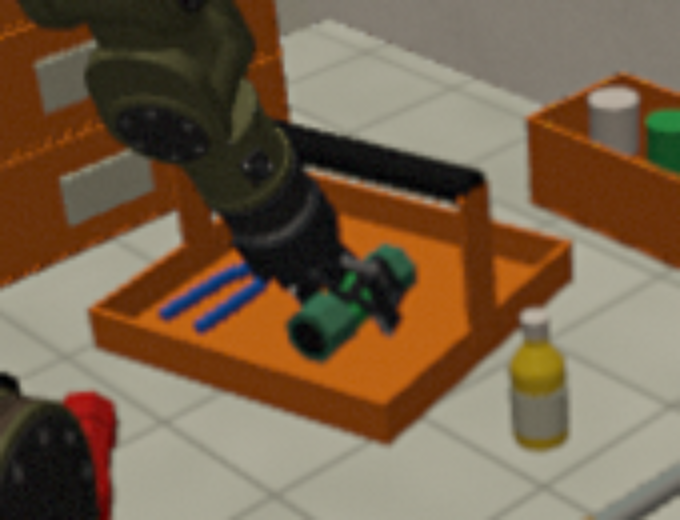

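The fingers straddle the green middle, between the nuts (crop about (365,290)), and clear of the bar. Closing.

```bash
python3 -m creep '1 0 2 0 0 0 0.5; 1 0 2 0 0 0 0.2; 1 0 2 0 0 0 0.2; 1 0 2 0 0 0 0.2; 1 0 2 0 0 0 0.2' 60; python3 -m creep '0 0 0 0 0 0 0.2; 0 0 0 0 0 0 0.2; 0 0 0 0 0 0 0.2'
python3 - <<'E'
from m import *
o=arm.observe();C=R.from_euler('xyz',o['eef_rot']).as_matrix()
ax=np.array([np.cos(.265),np.sin(.265),0])
print('back 100 horiz in tool',C.T@(-100*ax),'up100',C.T@[0,0,100])
E
```

```text
clock: 2.65
eef_pos: [0.5409, 0.3006, 0.0136]
eef_rot: [3.137, 0.526, -2.879]
contact_force: [-4.8, 0.0, 6.4]
width: 0.49
gripper_force: 59.4
clock: 2.95
eef_pos: [0.5409, 0.3006, 0.0137]
eef_rot: [3.137, 0.526, -2.879]
contact_force: [-4.2, 1.1, 6.5]
width: 0.498
gripper_force: 59.4
back 100 horiz in tool [ 8.64820361e+01 -3.89694705e-02 -5.02081260e+01] up100 [-50.20762906   0.38452181 -86.48147852]
```

```bash
python3 -m creep '0 0 -12 0 0 0 0.2; 0 0 -25 0 0 0 0.2; 0 0 -40 0 0 0 0.2; 0 0 -55 0 0 0 0.2; 0 0 -57 0 0 0 0.2' && python3 -m creep '20 0 -12 0 0 0 0.2; 40 0 -23 0 0 0 0.2; 60 0 -35 0 0 0 0.2; 80 0 -46 0 0 0 0.2; 86 0 -50 0 0 0 0.2'
python3 - <<'E'
from m import *
print(arm.observe()['q'].round(2))
s=eyes.snapshot('side');save(s,'s4.png');cv2.imwrite('pics/c4.png',cv2.resize(cv2.imread('pics/s4.png')[80:230,110:310],None,fx=3,fy=3))
m=green(s,(165,255,125,245));P,uv=cloud(s,m);print(rect(P),np.percentile(P[:,2],[2,50,98]))
E
```

```text
clock: 3.45
eef_pos: [0.5127, 0.2924, 0.0635]
eef_rot: [3.138, 0.526, -2.88]
contact_force: [-0.2, 0.3, -1.4]
width: 0.493
gripper_force: 60.7
clock: 3.95
eef_pos: [0.422, 0.2724, 0.0677]
eef_rot: [-3.142, 0.516, -2.879]
contact_force: [0.5, 1.0, -2.7]
width: 0.498
gripper_force: 61.0
[ 0.72 -0.02 -1.02  0.1  -0.22  0.4 ]
(array([420.8, 262.1]), array([ 82., 134.]), 39.0) [0.06177959 0.09193554 0.12423023]
```

View pics/c4.png

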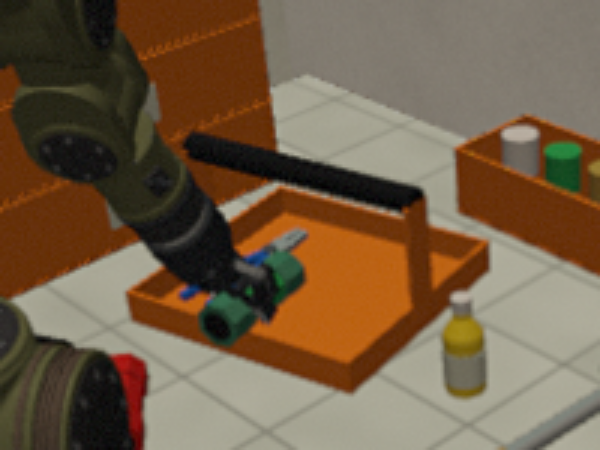

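The fitting is held level, out from under the bar (crop about (250,295)), just above the near rim. Raising it.

```bash
python3 -m creep '-20 0 -34 0 0 0 0.2; -40 0 -69 0 0 0 0.2; -60 0 -104 0 0 0 0.2; -75 0 -130 0 0 0 0.2; -75 0 -130 0 0 0 0.2'
python3 - <<'E'
from m import *
print(arm.observe()['q'].round(2))
rel([.50,-.153,.22],tool(.01,np.pi/6))
E
```

```text
clock: 4.5
eef_pos: [0.4263, 0.2742, 0.2222]
eef_rot: [3.139, 0.523, -2.882]
contact_force: [0.9, 0.0, -1.4]
width: 0.492
gripper_force: 60.7
[ 0.71 -0.24 -0.79  0.55 -0.22  0.4 ]
shift [  34.4 -431.7  -18.6] turn [ 0.128 -0.001  0.216] | at [0.4263 0.2742 0.2222] [ 3.139  0.523 -2.882]
```

```bash
python3 -m creep '4 -43 -2 0.013 0 0.022 0.2; 7 -86 -4 0.026 0 0.043 0.2; 10 -130 -6 0.038 0 0.065 0.2; 14 -173 -7 0.051 0 0.086 0.2; 17 -216 -9 0.064 0 0.108 0.2'
python3 - <<'E'
from m import *
rel([.50,-.153,.22],tool(.01,np.pi/6))
E
```

```text
clock: 5.0
eef_pos: [0.4594, 0.0566, 0.2141]
eef_rot: [-3.137, 0.513, -3.004]
contact_force: [2.3, 0.2, -2.9]
width: 0.496
gripper_force: 61.1
shift [ -12.9 -213.2    1.3] turn [ 0.059 -0.011  0.111] | at [0.4594 0.0566 0.2141] [-3.137  0.513 -3.004]
```

```bash
python3 -m creep '-3 -45 0 0.012 -0.002 0.022 0.2; -6 -90 0 0.024 -0.005 0.044 0.2; -9 -135 1 0.036 -0.008 0.067 0.2; -12 -180 1 0.048 -0.01 0.09 0.2; -13 -213 1 0.059 -0.011 0.111 0.2'; python3 -m creep '0 0 0 0 0 0 0.2; 0 0 0 0 0 0 0.2'
python3 - <<'E'
from m import *
rel([.50,-.153,.22],tool(.01,np.pi/6)); o=arm.observe()
for n,b in(('top',(290,370,150,280)),('side',(230,400,100,300))):
    s=eyes.snapshot(n);save(s,n+'5.png')
    m=green(s,b);P,uv=cloud(s,m);P=P[(P[:,2]>.1)&(P[:,2]<.35)];print(n,m.sum(),rect(P),np.percentile(P[:,2],[2,50,98]).round(3))
    q=P[:,:]-P.mean(0);u=np.linalg.svd(q,full_matrices=0)[2][0];print(' principal',u.round(3))
a=cv2.imread('pics/side5.png')[60:260,180:420];b=cv2.imread('pics/top5.png')[130:330,250:410];cv2.imwrite('pics/c5.png',cv2.resize(np.hstack([a,b]),None,fx=2,fy=2))
E
```

```text
clock: 5.5
eef_pos: [0.5005, -0.1538, 0.2205]
eef_rot: [3.141, 0.524, -3.135]
contact_force: [0.1, -0.0, -1.8]
width: 0.497
gripper_force: 61.2
clock: 5.7
eef_pos: [0.5, -0.1514, 0.2201]
eef_rot: [3.139, 0.523, -3.135]
contact_force: [-0.9, 0.1, -1.8]
width: 0.495
gripper_force: 61.4
shift [ 0.  -1.6  0.1] turn [ 0.001 -0.001 -0.003] | at [ 0.5    -0.1514  0.2201] [ 3.139  0.523 -3.135]
top 449 (array([ 512.5, -153.2]), array([ 44.9, 100.9]), -0.0) [0.24  0.251 0.293]
 principal [-0.99  -0.025  0.139]
side 425 (array([ 501.3, -156.1]), array([ 77.3, 127.3]), 22.2) [0.219 0.245 0.273]
 principal [-0.996 -0.025  0.081]
```

View pics/c5.png

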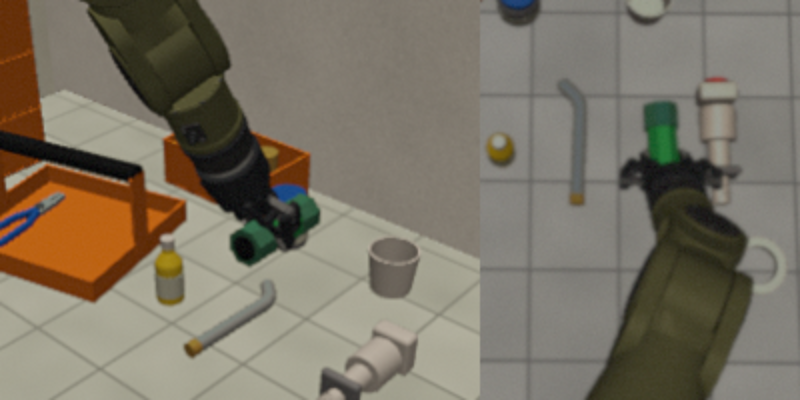

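The fitting hangs level between the arm and the valve, over the gap (top crop about (662,130)). Its nose may be slightly low, and I'll lower it gently.

Run:
```python
from m import *
M=tool(.01,np.pi/6); rel([.557,-.153,.22],M);rel([.557,-.153,.05],M)
for n,b in(('top',(290,370,150,280)),('side',(230,400,100,300))):
    s=eyes.snapshot(n);m=green(s,b);m=cv2.erode(m.astype(np.uint8),np.ones((3,3)))>0;P,uv=cloud(s,m);P=P[(P[:,2]>.2)&(P[:,2]<.28)]
    for a in np.arange(.43,.58,.02):
        k=abs(P[:,0]-a)<.01
        if k.sum()>4: print(n,a.round(2),k.sum(),np.percentile(P[k,2],[50,90]).round(3))
```

```text
shift [-48.7  -3.7  29.1] turn [ 0.002  0.    -0.   ] | at [ 0.5002 -0.1499  0.2208] [ 3.139  0.524 -3.132]
shift [ 36.3  -4.1 176.3] turn [ 0.002  0.    -0.   ] | at [ 0.5002 -0.1499  0.2208] [ 3.139  0.524 -3.132]
top 0.49 72 [0.253 0.258]
top 0.51 87 [0.252 0.256]
top 0.53 91 [0.252 0.256]
top 0.55 85 [0.253 0.257]
side 0.45 86 [0.251 0.258]
side 0.47 56 [0.249 0.258]
side 0.53 9 [0.234 0.241]
side 0.55 66 [0.245 0.254]
side 0.57 18 [0.239 0.249]
```

```bash
python3 -m creep '-24 -2 15 0 0 0 0.2; -49 -3 29 0 0 0 0.2; -28 -4 66 0 0 0 0.2; -6 -4 103 0 0 0 0.2; 10 -4 130 0 0 0 0.2' && python3 -m creep '8 0 13 0 0 0 0.2; 16 0 27 0 0 0 0.2; 22 0 38 0 0 0 0.2; 26 0 46 0 0 0 0.2; 26 0 46 0 0 0 0.2'
python3 - <<'E'
from m import *
M=tool(.01,np.pi/6); rel([.557,-.153,.0105],M)
E
```

```text
clock: 6.4
eef_pos: [0.5568, -0.1522, 0.1027]
eef_rot: [3.14, 0.524, -3.13]
contact_force: [-0.8, 1.3, -3.0]
width: 0.492
gripper_force: 61.5
clock: 6.9
eef_pos: [0.5578, -0.1528, 0.0511]
eef_rot: [3.14, 0.524, -3.131]
contact_force: [-0.6, 0.2, -2.4]
width: 0.493
gripper_force: 61.5
shift [21.  -0.2 34.7] turn [0.002 0.001 0.001] | at [ 0.5578 -0.1528  0.0511] [ 3.14   0.524 -3.131]
```

```bash
python3 -m creep '6 0 10 0 0 0 0.2; 11 0 19 0 0 0 0.2; 16 0 27 0 0 0 0.2; 18 0 31 0 0 0 0.2; 20 0 34 0 0 0 0.2' && python3 -m creep '0 0 1 0 0 0 0.2; 0 0 1 0 0 0 0.2'
```

```text
clock: 7.4
eef_pos: [0.5587, -0.154, 0.013]
eef_rot: [3.141, 0.527, -3.131]
contact_force: [-0.2, -0.5, -1.5]
width: 0.492
gripper_force: 61.5
clock: 7.6
eef_pos: [0.5594, -0.1541, 0.0125]
eef_rot: [3.141, 0.527, -3.131]
contact_force: [0.4, -0.0, -1.6]
width: 0.493
gripper_force: 61.2
```

Still no contact, so lower a millimetre or two at a time.

```bash
python3 -m creep '0.5 0 1 0 0 0 0.2; 1 0 1.7 0 0 0 0.2; 1 0 1.7 0 0 0 0.2'; python3 -m creep '0.5 0 1 0 0 0 0.2; 1 0 1.7 0 0 0 0.2; 1 0 1.7 0 0 0 0.2'
```

```text
clock: 7.9
eef_pos: [0.5594, -0.1542, 0.0105]
eef_rot: [3.141, 0.527, -3.131]
contact_force: [-1.0, 0.3, -0.2]
width: 0.493
gripper_force: 60.8
clock: 8.2
eef_pos: [0.5592, -0.1542, 0.0087]
eef_rot: [3.141, 0.527, -3.131]
contact_force: [-5.1, 0.1, 7.0]
width: 0.492
gripper_force: 62.6
```

Contact at about 7 N. Open partly (about 70 mm, well clear of the neighbours), then back off along the tool axis.

```bash
python3 -m creep '0 0 0 0 0 0 0.6; 0 0 0 0 0 0 0.7; 0 0 0 0 0 0 0.85; 0 0 0 0 0 0 0.85; 0 0 0 0 0 0 0.85' && python3 -m creep '0 0 -10 0 0 0 0.85; 0 0 -30 0 0 0 0.85; 0 0 -65 0 0 0 0.85; 0 0 -100 0 0 0 0.85; 0 0 -130 0 0 0 0.85' && python3 -m creep '0 0 -30 0 0 0 0.85; 0 0 -60 0 0 0 0.85; 0 0 -60 0 0 0 0.85'
python3 - <<'E'
from m import *
for n,b in(('top',(290,370,150,280)),('side',(230,400,150,300))):
    s=eyes.snapshot(n);save(s,n+'6.png')
    m=green(s,b);P,uv=cloud(s,m);P=P[(P[:,2]>.012)&(P[:,2]<.06)];print(n,m.sum(),rect(P),np.percentile(P[:,2],[2,50,98]).round(3),rect(onz(s,uv,.028)))
a=cv2.imread('pics/side6.png')[60:310,180:420];b=cv2.imread('pics/top6.png')[80:330,220:410];cv2.imwrite('pics/c6.png',cv2.resize(np.hstack([a,b]),None,fx=1.8,fy=1.8))
E
```

```text
clock: 8.7
eef_pos: [0.559, -0.154, 0.0081]
eef_rot: [3.141, 0.526, -3.131]
contact_force: [0.3, -0.1, -0.4]
width: 0.849
gripper_force: 0.0
clock: 9.2
eef_pos: [0.4925, -0.1546, 0.1223]
eef_rot: [3.141, 0.527, -3.131]
contact_force: [-0.1, -0.3, -0.0]
width: 0.853
gripper_force: 0.0
clock: 9.5
eef_pos: [0.464, -0.1561, 0.1769]
eef_rot: [-3.139, 0.532, -3.131]
contact_force: [0.3, -0.5, 0.6]
width: 0.855
gripper_force: 0.0
top 468 (array([ 560.4, -156. ]), array([ 39.5, 119.1]), 1.9) [0.027 0.042 0.051] (array([ 561.5, -156.5]), array([ 39.2, 120.9]), 2.5)
side 554 (array([ 564.6, -160.4]), array([ 39.3, 127.3]), 2.8) [0.014 0.037 0.047] (array([ 562.1, -162.8]), array([ 52.3, 162.7]), 2.7)
```

View pics/c6.png

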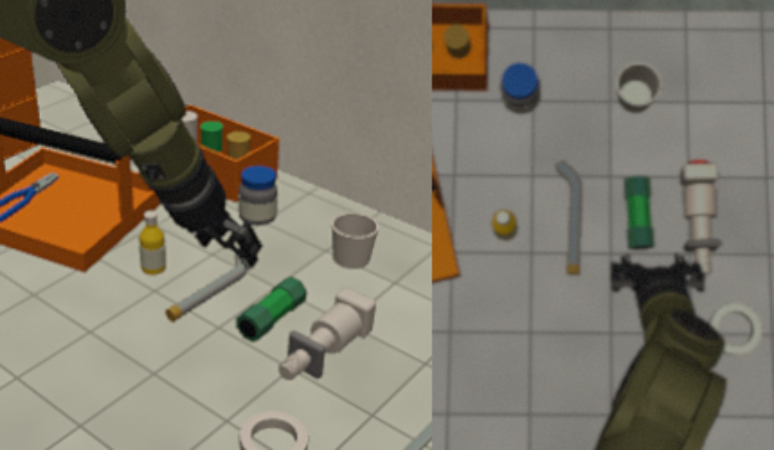

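The fitting lies flat between the arm and the valve (top crop about (638,212)), parallel to them and level with their middles. It is about 116 mm from the arm and 107 mm from the valve. The gripper is clear and the neighbours have not moved.

```bash
python3 -c "
from cell import workorder; print(workorder.finish_job())"
```

```text
the job is handed in; nothing more can be done
None
```

The green fitting now lies on the tiles between the shower arm and the fill valve, released, level with their middles and within about 3° of parallel (116 mm and 107 mm from them by camera); the job is handed in, but no verdict came back.

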